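# Put the teaspoon away in the sliding-lid spoon box

## Robot

A 6-joint arm with a two-finger parallel gripper is mounted at the origin on the work surface. World frame = base frame: x ahead of the robot, y to its left, z up, the work surface at z = 0. Lengths are in mm, angles in degrees, forces in N, time in s.
With the tool pointing down it reaches from about 350 to 850 mm from the base axis. Payload 8.1 kg.
Tool frame: the origin (TCP) lies at the very end of the fingers, on their centre line; the grasp point (between the pads) lies r.tcp_to_grasp behind it (r.tcp_to_grasp is the distance from the TCP to the grasp point, in mm); z points along the fingers, y is the line along which they close (so a half turn about z gives the same grasp; the last joint's range is limited). The gripper opens to 85 mm and grips with 20 to 120 N. Pads are 22 mm wide; open, the fingers measure 114 mm over their backs; the gripper's body (76 mm by 85 mm) begins 54 mm behind the grasp point. The pads swing forward as they close: fully open they stand 13 mm farther back than shut.
Start: joints at [-69.637, 7.471, 85.268, -0, 87.261, -4.893], TCP at [256.018, -542.642, 231.292] pointing down, gripper open.
Joint ranges: [-169.43, 169.43], [-51.17, 129.36], [1.28, 143.12], [-76.62, 256.62], [0, 156.53], [-152.29, 152.29]. Speed limits (degrees/s): [136.94, 136.94, 159.86, 180, 180, 180].

## Interface

Orientations are given as [roll, pitch, yaw] about the fixed x, y, z axes, in that order (R = Rz(yaw) Ry(pitch) Rx(roll)).
In Python, from bench import r gives the robot as it stands.
- The arm moves only by the shell command python3 -m handwheel 'ROWS' [OPENING] [FORCE]. ROWS is JSON, a list of rows, each a list of 4 numbers: the shift along the tool's x, y, z in m, then the turn about the tool's z in degrees. A call has 1 to 10 rows; each row shifts and turns the commanded pose from where the row before left it, along the tool's axes as they then stand; what a row does not reach is not made up. A row lasts 1/10 s, in which the tool goes at most 50 mm and 8.59 degrees, less where a joint would pass 70% of its speed; a pose out of reach is approached as far as the arm can. A call is refused whole if a number of a shift passes 0.05 or a number of a turn 8.59, either way. A call with a gripper value outside its range is refused whole. OPENING is the finger opening in m, from 0 to 0.0854, set as the call begins (- or left out, the last holds). The fingers move at their own pace and stop on an object; FORCE is the grip in N (left out, the last holds). Time passes only in rows, so rows that do not move let the fingers close. It gives the time, the measured TCP pose, the force, the opening and the grip force at its end, in the units of the state.
- r.sense(): the state, without advancing time (a new reading comes with each control period).
- r.snapshot(name): name is "scene" or "top" or "wrist"; returns the picture (384x512x3 uint8, red, green, blue); there is no depth.
- r.camera_params(name): a dict with "fx", "fy", "cx", "cy" (pixels), "D" ([k1, k2, p1, p2, k3] as OpenCV has them; the pictures are not rectified), "R" (3x3) and "t" (3): a world point X has camera coordinates R X + t; the wrist camera has in their place "mount" (4x4, takes a point from camera to tool coordinates, whose origin is the TCP and whose axes are the flange's). Camera axes: x right, y down, z forward; pixel columns grow to the right and rows downward; lengths in mm; the calibration is good to about 2 mm. A picture is of the moment at which its call begins: read the wrist's pose just before it. camera_params takes no time and is no camera call.
- r.hand_in(): hands the job in; it is judged then, once.
The state is a dict: "time": time; "joint_pos": joint angles; "qd": joint speeds; "joint_efforts": joint torques, N m; "tool_pos": TCP position; "tcp_rot": TCP orientation; "ft_force": force on the tool from outside, world axes, zero at the start; "wrist_torque": the same for the moment, N m; "finger_gap": finger opening in mm; "grip_force": force on a finger pad.
Only numpy, scipy, OpenCV 4.12 (cv2) and the standard library are available. Lean on these libraries where they do the work, as an engineer would, in place of code of your own. Each camera call takes 0.05 s, during which the arm holds its last target. There are 200 camera calls.

## Task

Put the loose wooden teaspoon away in its spoon box: press lightly on the flat lid and draw it back towards you until it is fully open, lay the spoon inside, then slide the lid fully shut again. The lid is thin and the box stands loose, so do not lean on it, shove the box along or tip it, do not drop the spoon in from above the rim, and leave the tumblers, the jug and the spray bottle alone.

Things in the scene. Friction and masses are not known exactly. Their poses are not given: they have to be found in the camera images.
- box: Wooden spoon box standing loose on a flat board, about 0.8 kg, 240 long (its x), 110 wide (y), 66 mm high. Origin: centre of its underside. Its -x end, the front, faces the robot more or less. Side walls (9 mm) run full length and full height, grooved for the lid; rear wall (+x end, 9 mm) 66 mm high; front wall only 54 mm, so the lid passes over it. Inside 222 x 92 mm, floor 8 mm above its underside.
- box_mouth (a point): Centre of the mouth that the fully open lid leaves free, level with the rim (box x +0.026, 66 mm above its underside); axes as the box's. The mouth is 170 mm long (box x -0.059 to +0.111), 92 mm wide; floor 58 mm below this point. Fixed chopsticks lie inside along the +y wall, 16 mm wide and 14 mm high: lay the spoon a little to -y of the middle, lengthwise.
- box_front (a point): Outer top edge of the front wall, mid-width (box x -0.120, 54 mm above its underside); axes as the box's. Press on the lid only behind this edge (over the box): pressed in front of it, the loose box tips forward.
- lid (a joint): Travel of the flat lid in m: 0 shut, 0.170 fully open, a firm stop at each end. It slides along the box's -x (out over the front wall, towards the robot). No handle, notch or gap: shut, both its ends are flush with the box, so it opens only by pressing on its top and pulling. Snug: about 5 N along the groove moves it; it stays where left.
- lid_top (a point): Centre of the lid's upper face; moves with the lid; axes as the box's. The lid is 231 mm long (x), 5.5 mm thick, 92 mm bare between the side walls; this face lies 60 mm above the box's underside, 6 mm below the side walls' tops; at box x -0.0045 when shut. Pressed with less than about 7 to 11 N (it varies) fingertips slip on it; more than 20 N is too much for the thin panel.
- spoon: Wooden teaspoon lying on the counter, 130 mm long (its x), 20 g. Origin: middle of its length, at the underside. Straight handle 10 mm wide (y) and 8 mm thick (z) from x -0.065 to +0.039, then a round bowl 34 mm across and 11 mm high that ends at x +0.065. Balance point near x +0.01; pinch the handle across y near the origin, 4 mm above the counter.
- tumbler_a: Upturned clear plastic tumbler on the serving board (bystander), 70 mm across at the bottom, 115 mm high. Origin: centre of its underside.
- tumbler_b: Upturned tumbler beside it (bystander), same size, same origin.
- board: Wooden serving board under the tumblers, fixed, 100 x 180 x 14 mm. Origin: centre of its underside.
- jug: Clear square water jug with white lid (bystander), 95 x 110 mm, 248 mm high. Origin: centre of its underside.
- spray: Clear spray bottle (bystander), 62 mm across, 180 mm high. Origin: centre of its underside.
- plank: Flat wooden counter board under the spoon box, fixed, 290 x 165 mm. Origin: centre of its upper face, which lies 12 to 18 mm above the counter (boards differ, so the height of the box and its lid has to be found).
Not all that is in view belongs to the job. There is more than one size of the spoon; the job needs the largest.

How it is judged (in metres and radians):
On the way, in this order (a step that is already met when the one before it is completed fails the run):
1. the lid is drawn fully open (value of joint lid above 0.16 m), for 0.2 s.
2. the spoon lies in the open box, let go of (value of joint lid above 0.15 m and x of spoon in the frame of box between -0.06 and 0.08 m and y of spoon in the frame of box between -0.046 and 0.046 m and z of spoon in the frame of box below 0.032 m and contact force between spoon and the fingers below 0.1 N and linear speed of spoon below 0.03 m/s), for 0.2 s.
3. the lid is slid fully shut (value of joint lid below 0.005 m), for 0.2 s.
At the end, for the whole second after the job is handed in: The lid is shut to within 5 mm, the spoon lies inside the box under it, the box stands flat within 30 mm of where it was, and everything is at rest (value of joint lid below 0.005 m and x of spoon in the frame of box between -0.08 and 0.08 m and y of spoon in the frame of box between -0.046 and 0.046 m and z of spoon in the frame of box below 0.04 m and distance of box from where it was at the start of the episode below 0.03 m and angle between box's own z axis and vertical below 0.05 rad and linear speed of spoon below 0.03 m/s and linear speed of box below 0.02 m/s); the robot touches nothing.
It fails at once if the robot leans on the box or its lid with more than 20 N (contact force between box and the fingers above 20 N or contact force between box and the arm above 20 N).
It fails at once if the box is shoved more than 30 mm along or tipped by more than about 6 degrees (distance of box from where it was at the start of the episode above 0.03 m or angle between box's own z axis and vertical above 0.1 rad).
It fails at once if the spoon is let go of higher than the box's rim (height (world z) of spoon above 0.09 m and contact force between spoon and the fingers below 0.02 N).
It fails at once if a tumbler is moved more than 25 mm or tipped (distance of any of tumbler_a, tumbler_b from where it was at the start of the episode above 0.025 m or angle between any of tumbler_a, tumbler_b's own z axis and vertical above 0.3 rad).
It fails at once if the jug or the spray bottle is moved more than 25 mm or tipped (distance of any of jug, spray from where it was at the start of the episode above 0.025 m or angle between any of jug, spray's own z axis and vertical above 0.3 rad).
It also fails if it takes over 72 s, if anything falls off the work surface, if the arm or the gripper's body presses on something with over 40 N, if the wrist force passes 120 N, or if a joint passes its speed limit or range.

## Working session

There is one attempt and no reset: what is moved stays moved. The work goes in short steps, Python scripts to look and compute and a shell command to move; the robot and the scene stay as the last step left them, time stands still between calls to the robot, and variables do not carry over. Pictures are saved under pics/ and viewed, at most 12 in all, crops included, and the job is handed in when it is done.

```bash
mkdir -p pics; ls; python3 - <<'E'
from bench import r
import cv2,json,numpy as np
for n in ("scene","top"):
    p=r.camera_params(n); print(n,{k:np.round(np.array(v),3).tolist() for k,v in p.items()})
    cv2.imwrite(f"pics/{n}0.png",r.snapshot(n)[:,:,::-1])
p=r.camera_params("wrist"); print({k:np.round(np.array(v),3).tolist() for k,v in p.items()})
s=r.sense(); print(s, r.tcp_to_grasp)
a=cv2.imread("pics/scene0.png");b=cv2.imread("pics/top0.png")
E
```

```text
pics
scene {'fx': 452.643, 'fy': 452.643, 'cx': 256.117, 'cy': 190.935, 'D': [-0.027, 0.0, 0.0, 0.0, 0.0], 'R': [[-0.787, 0.617, -0.019], [0.485, 0.599, -0.637], [-0.382, -0.511, -0.77]], 't': [457.399, -242.925, 1388.158]}
top {'fx': 447.797, 'fy': 447.797, 'cx': 252.265, 'cy': 196.661, 'D': [-0.094, 0.0, 0.0, 0.0, 0.0], 'R': [[0.002, -1.0, 0.025], [-0.991, -0.005, -0.131], [0.131, -0.024, -0.991]], 't': [-17.831, 564.066, 1365.571]}
{'fx': 313.249, 'fy': 313.249, 'cx': 252.415, 'cy': 189.833, 'D': [-0.052, 0.0, 0.0, 0.0, 0.0], 'mount': [[0.001, -0.96, -0.278, 70.211], [1.0, 0.0, 0.001, 1.743], [-0.001, -0.278, 0.96, -142.43], [0.0, 0.0, 0.0, 1.0]]}
{'time': 0.1, 'joint_pos': array([-6.96372732e+01,  7.51012589e+00,  8.53221600e+01,  4.34957379e-04,
        8.72616625e+01, -4.89036367e+00]), 'qd': array([-0.06324368, -0.08219584, -0.1955651 ,  0.03643837, -0.07231875,
       -0.01486649]), 'joint_efforts': array([ 1.42839766e-03, -5.70950961e+01, -5.01941586e+01, -1.18522171e-04,
        8.22674629e-03, -1.38829118e-04]), 'tool_pos': array([ 255.84919163, -542.17963891,  230.36459147]), 'tcp_rot': array([-1.79906431e+02, -8.44188518e-03,  2.52530625e+01]), 'ft_force': array([-0.87286692, -0.294913  , -0.59953392]), 'wrist_torque': array([-0.04597369,  0.03746944, -0.06832072]), 'grip_force': 0.0, 'finger_gap': 86.05106648007678} 18.700000000000003
```

View pics/scene0.png

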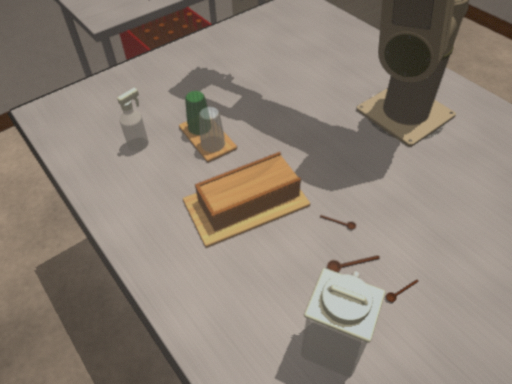

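View pics/top0.png

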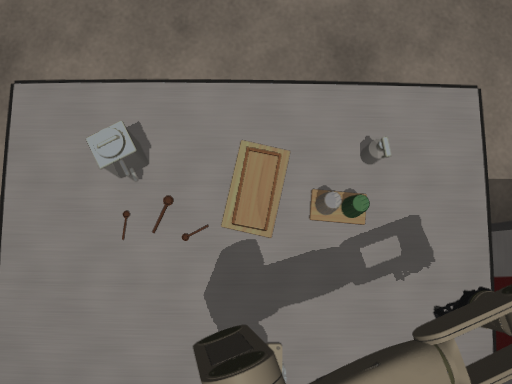

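Scene view: the box is at (250,193) on the plank, and the tumblers are at (197,110) and (211,127). The spray bottle is at (133,125) and the jug at (345,315). There are three spoon candidates, at scene (340,222), (355,263) and (405,290), or top (195,233), (163,214) and (124,224). The one at scene (355,263) / top (163,214) looks longest. I'll measure and confirm it in one enlarged crop.

```bash
cat > h.py <<'E'
import numpy as np, cv2
from bench import r
def cam(name, s=None):
    p=r.camera_params(name); K=np.array([[p["fx"],0,p["cx"]],[0,p["fy"],p["cy"]],[0,0,1.]]); D=np.array(p["D"],float)
    if "mount" in p:
        from scipy.spatial.transform import Rotation as Ro
        T=np.eye(4); T[:3,:3]=Ro.from_euler("xyz",s["tcp_rot"],degrees=True).as_matrix(); T[:3,3]=s["tool_pos"]
        W=T@np.array(p["mount"]); R=W[:3,:3].T; t=-R@W[:3,3]
    else: R=np.array(p["R"]);t=np.array(p["t"])
    return K,D,R,t
def rays(c,px):
    K,D,R,t=c; u=cv2.undistortPoints(np.array(px,float).reshape(-1,1,2),K,D).reshape(-1,2)
    return -R.T@t, np.c_[u,np.ones(len(u))]@R
def onplane(c,px,z):
    o,d=rays(c,px); return o+d*((z-o[2])/d[:,2])[:,None]
def tri(c1,p1,c2,p2):
    o1,d1=rays(c1,p1);o2,d2=rays(c2,p2);out=[]
    for a,b in zip(d1,d2):
        k=np.linalg.lstsq(np.c_[a,-b],o2-o1,rcond=None)[0]
        P,Q=o1+k[0]*a,o2+k[1]*b; out.append([*((P+Q)/2),np.linalg.norm(P-Q)])
    return np.array(out)
def proj(c,X):
    K,D,R,t=c; return cv2.projectPoints(np.array(X,float).reshape(-1,3),cv2.Rodrigues(R)[0],t,K,D)[0].reshape(-1,2)
E
python3 - <<'E'
from h import *
ims={n:cv2.imread(f"pics/{n}0.png") for n in("scene","top")}
roi={"scene":(315,205,425,305),"top":(110,185,215,245)}
for n,im in ims.items():
    hsv=cv2.cvtColor(im,cv2.COLOR_BGR2HSV); x0,y0,x1,y1=roi[n]
    m=((hsv[...,1]>90)&(hsv[...,2]<150)&((hsv[...,0]<15)|(hsv[...,0]>165))).astype(np.uint8)
    k=np.zeros_like(m);k[y0:y1,x0:x1]=m[y0:y1,x0:x1]
    c,_=cv2.findContours(k,cv2.RETR_EXTERNAL,cv2.CHAIN_APPROX_NONE)
    for q in c:
        if cv2.contourArea(q)<15: continue
        P=q.reshape(-1,2).astype(float); X=onplane(cam(n),P,4)
        mu=X[:,:2].mean(0);_,_,v=np.linalg.svd(X[:,:2]-mu);d=v[0];s=(X[:,:2]-mu)@d
        w=(X[:,:2]-mu)@v[1]
        wp,wm=np.ptp(w[s>s.max()-25]),np.ptp(w[s<s.min()+25])
        if wm>wp: d=-d; s=-s
        e=mu+d*s.max(),mu+d*s.min()
        print(n,P.mean(0).round(),"len",np.ptp(s).round(1),"mid",((e[0]+e[1])/2).round(1),"yaw",np.degrees(np.arctan2(d[1],d[0])).round(1),"w",round(wp),round(wm))
a=cv2.resize(ims["top"][170:255,105:225],None,fx=4,fy=4,interpolation=cv2.INTER_CUBIC)
b=cv2.resize(ims["top"][135:245,215:300],None,fx=3.6,fy=3.6,interpolation=cv2.INTER_CUBIC)
H=max(a.shape[0],b.shape[0]); pad=lambda i:np.vstack([i,np.zeros((H-i.shape[0],i.shape[1],3),np.uint8)])
o=np.hstack([pad(a),pad(b)])[:600,:800]; cv2.imwrite("pics/crop1.png",o);print(o.shape)
c=cv2.resize(ims["scene"][145:245,175:320],None,fx=5.5,fy=5.5,interpolation=cv2.INTER_CUBIC);cv2.imwrite("pics/crop2.png",c[:600,:800])
E
```

```text
scene [401. 291.] len 86.9 mid [475.7 391.8] yaw -7.0 w 19 5
scene [352. 262.] len 123.3 mid [508.6 274.2] yaw -25.9 w 28 7
scene [347. 224.] len 38.3 mid [443.8 187.8] yaw 122.4 w 17 13
top [194. 232.] len 89.0 mid [455.1 165.9] yaw 117.0 w 21 4
top [124. 224.] len 87.1 mid [477.1 390.9] yaw -5.7 w 5 20
top [162. 213.] len 126.4 mid [511.4 272.7] yaw -23.4 w 6 29
(396, 786, 3)
```

View pics/crop1.png

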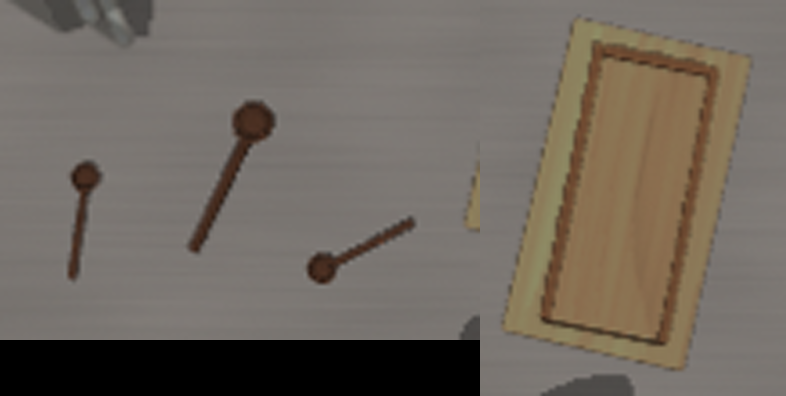

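View pics/crop2.png

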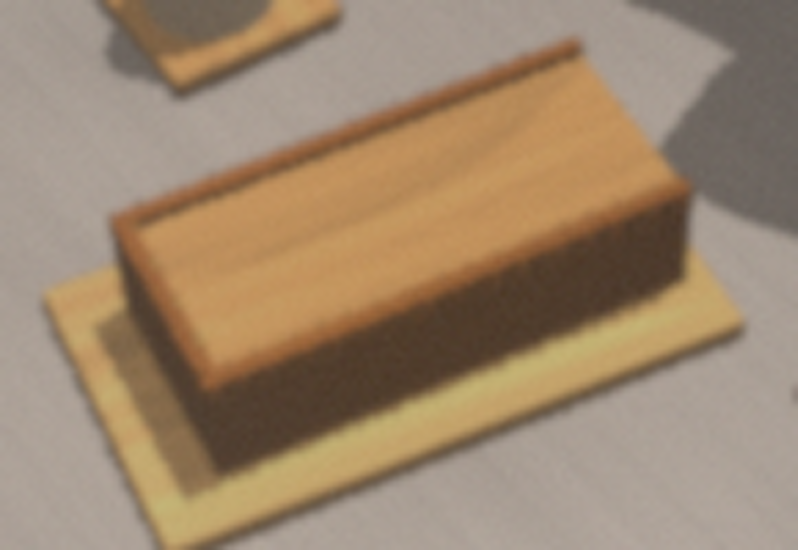

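The crop confirms the spoon at top (163,214) is the largest: about 126 mm long with a 29 mm bowl, against about 88 mm for the other two. The box rim corners are clear in both crops. In the scene crop they are (690,188), (582,42), (115,220) and (208,386); in the top crop (543,321), (663,345), (718,70) and (597,43).

```bash
python3 - <<'E'
from h import *
S=(np.array([(690,188),(582,42),(115,220),(208,386)])+.5)/5.5-.5+[175,145]
T=(np.array([(543-480,321),(663-480,345),(718-480,70),(597-480,43)])+.5)/3.6-.5+[215,135]
X=tri(cam("scene"),S,cam("top"),T); print(X.round(1))
# order: front+y, front-y, rear-y, rear+y
z=X[:,2].mean(); c=X[:,:3].mean(0); ax=(X[2]+X[3]-X[0]-X[1])[:2]; print("c",c,"yaw",np.degrees(np.arctan2(ax[1],ax[0])),"L",np.linalg.norm(ax)/2,"W",np.linalg.norm((X[0]+X[3]-X[1]-X[2])[:2])/2)
for n,P in(("scene",S),("top",T)):
  Y=onplane(cam(n),P,z)[:,:2];a=Y[2]+Y[3]-Y[0]-Y[1];print(n,Y.mean(0),np.degrees(np.arctan2(a[1],a[0])),np.linalg.norm(a)/2)
# spoon bowl / handle end heights from two views
s=tri(cam("scene"),[(352,262)],cam("top"),[(162,213)]);print(s)
E
```

```text
[[ 4.764e+02  4.590e+01  7.210e+01  2.000e-01]
 [ 4.562e+02 -5.480e+01  7.380e+01  6.000e-01]
 [ 6.917e+02 -1.019e+02  7.460e+01  2.400e+00]
 [ 7.134e+02  2.700e+00  7.770e+01  3.600e+00]]
c [584.39639973 -27.03699895  74.57826944] yaw -10.825235555913352 L 240.5440131675769 W 104.72228137600844
scene [584.09333554 -26.42046182] -11.17413316550569 238.28021644613534
top [585.16446866 -27.5816794 ] -10.971179302976719 242.3012138886032
[[513.36131123 271.87376503   6.6533115    2.57631086]]
```

```bash
cat >> h.py <<'E'
BC=np.array([585.,-27.]);BY=-11.0
def b2w(x,y,c=None,yaw=None):
    c=BC if c is None else c; a=np.radians(BY if yaw is None else yaw)
    return c+[x*np.cos(a)-y*np.sin(a), x*np.sin(a)+y*np.cos(a)]
def go(x,y,z,yaw):
    s=r.sense(); p=s["tool_pos"]; cur=s["tcp_rot"][2]; turn=-((yaw-cur+180)%360-180)
    a=np.radians(cur); d=np.array([x,y])-p[:2]
    # tool x=(c,s), tool y=(s,-c) with the tool pointing down
    print("shift tool x %.1f y %.1f z %.1f turn %.1f | pos %s rot %s F %s"%(d@[np.cos(a),np.sin(a)],d@[np.sin(a),-np.cos(a)],p[2]-z,turn,p.round(1),s["tcp_rot"].round(1),s["ft_force"].round(1)))
E
python3 -m handwheel '[[0,0,0,-8.5],[0,0,0,-8.5],[0,0,0,-8.5],[0,0,0,-8.5],[0,0,0,-8.5],[0,0,0,-8.5],[0,0,0,-8.5],[0,0,0,-8.5],[0,0,0,-8.5],[0,0,0,-8.5]]' 0 30
python3 -m handwheel '[[0,0,0,-8.5],[0,0,0,-8.5],[0,0,0,-8.5],[0,0,0,-8.5],[0,0,0,-8.5],[0,0,0,-8.5],[0,0,0,-7.5],[0,0,0,0]]'
python3 -c "
from h import *
go(*b2w(85,0),150,169)"
```

```text
time: 1.1
tool_pos: [255.9, -542.3, 230.7]
tcp_rot: [180.0, -0.1, 110.6]
ft_force: [-0.3, -1.1, -0.9]
finger_gap: 0.2
grip_force: 0.0
time: 1.9
tool_pos: [255.9, -542.3, 230.7]
tcp_rot: [179.9, -0.0, 168.9]
ft_force: [-0.0, 0.4, -1.1]
finger_gap: 0.0
grip_force: 0.0
shift tool x -308.5 y 569.3 z 80.7 turn -0.1 | pos [ 255.9 -542.3  230.7] rot [179.9  -0.  168.9] F [-0.   0.4 -1.1]
```

```bash

python3 -m handwheel '[[-0.015,0.028,0,0],[-0.015,0.028,0,0],[-0.015,0.028,0,0],[-0.015,0.028,0,0],[-0.015,0.028,0,0],[-0.015,0.028,0,0],[-0.015,0.028,0,0],[-0.015,0.028,0,0],[-0.015,0.028,0,0],[-0.015,0.028,0,0]]' >/dev/null
python3 -m handwheel '[[-0.015,0.028,0,0],[-0.015,0.028,0,0],[-0.015,0.028,0,0],[-0.015,0.028,0,0],[-0.015,0.028,0,0],[-0.015,0.028,0.01,0],[-0.015,0.028,0.015,0],[-0.015,0.028,0.015,0],[-0.015,0.028,0.015,0],[-0.015,0.028,0.015,0]]'
python3 -c "
from h import *
go(*b2w(85,0),150,169)
s=r.sense(); im=r.snapshot('wrist'); cv2.imwrite('pics/w1.png',im[:,:,::-1]); import pickle; pickle.dump(s,open('w1.pkl','wb'))"
```

```text
time: 3.9
tool_pos: [660.0, -50.7, 160.3]
tcp_rot: [-180.0, -0.0, 168.5]
ft_force: [0.5, 0.8, -0.6]
finger_gap: -0.1
grip_force: 0.0
shift tool x -6.8 y 9.1 z 10.3 turn -0.5 | pos [660.  -50.7 160.3] rot [-180.    -0.   168.5] F [ 0.5  0.8 -0.6]
```

View pics/w1.png

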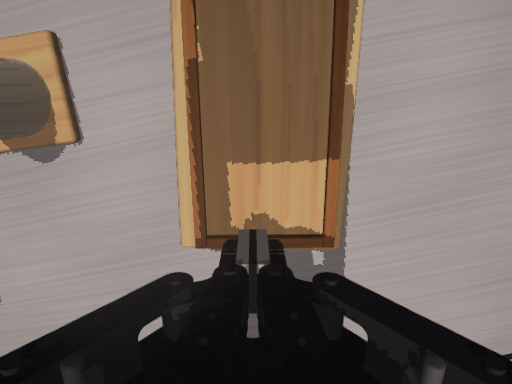

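The wrist view shows the box's rear end below the fingers. The rear rim corners are near (196,247) and (341,247), and the rear wall's inner edge is at row ~236. The fingertips are at (254,235), so they look close to the rear wall; I'll check with rays.

```bash
python3 - <<'E'
from h import *
import pickle
s=pickle.load(open('w1.pkl','rb')); c=cam("wrist",s)
P=[(196,247),(341,247)]
for z in(76,80): print(z,onplane(c,P,z).round(1).tolist())
print(proj(cam("top"),[[*b2w(120,55),78]]), [b2w(120,-55).round(1),b2w(120,55).round(1)])
# two-view height: scene corner + wrist corner
S=(np.array([(115,220),(208,386)])+.5)/5.5-.5+[175,145]
print(tri(cam("scene"),S,c,P).round(1)); print(proj(c,[s["tool_pos"]]))
E
```

```text
76 [[693.1, -105.3, 76.0], [716.2, 8.3, 76.0]]
80 [[691.3, -104.1, 80.0], [714.0, 7.5, 80.0]]
[[246.29096343 147.02372466]] [array([ 692.3, -103.9]), array([713.3,   4.1])]
[[ 6.918e+02 -1.033e+02  7.520e+01  4.900e+00]
 [ 7.133e+02  6.900e+00  8.160e+01  6.000e-01]]
[[255.7850867  244.58311848]]
```

```bash

python3 -m handwheel '[[-0.004,0.005,0.02,-0.5],[-0.003,0.005,0.02,0],[0,0,0.02,0],[0,0,0.01,0],[0,0,0.005,0],[0,0,0,0],[0,0,0,0]]'
python3 -c "
from h import *
go(*b2w(85,0),80,169)"
```

```text
time: 4.65
tool_pos: [668.9, -43.7, 87.5]
tcp_rot: [180.0, 0.1, 169.2]
ft_force: [-0.5, 0.2, -0.1]
finger_gap: -0.3
grip_force: 0.0
shift tool x 0.5 y 0.4 z 7.5 turn 0.2 | pos [668.9 -43.7  87.5] rot [1.800e+02 1.000e-01 1.692e+02] F [-0.5  0.2 -0.1]
```

```bash

python3 -m handwheel '[[0,0,0.002,0],[0,0,0.002,0],[0,0,0.002,0],[0,0,0.001,0],[0,0,0.001,0],[0,0,0,0]]'
python3 -m handwheel '[[0,0,0.001,0],[0,0,0,0]]'
python3 -m handwheel '[[0,0,0.001,0],[0,0,0,0]]'
```

```text
time: 5.25
tool_pos: [668.1, -43.4, 78.0]
tcp_rot: [180.0, -0.0, 169.3]
ft_force: [0.2, 0.6, 0.2]
finger_gap: 0.3
grip_force: 0.0
time: 5.45
tool_pos: [668.2, -43.4, 77.2]
tcp_rot: [180.0, -0.0, 169.3]
ft_force: [0.4, -0.4, -0.6]
finger_gap: 0.3
grip_force: 0.0
time: 5.65
tool_pos: [668.1, -43.4, 76.1]
tcp_rot: [-180.0, -0.0, 169.3]
ft_force: [-0.5, 0.9, -0.5]
finger_gap: 0.1
grip_force: 0.0
```

```bash

for i in 1 2; do python3 -m handwheel '[[0,0,0.0007,0],[0,0,0,0]]' | grep -E "tool_pos|ft_f"; done
python3 -m handwheel '[[0,0,0.0007,0],[0,0,0,0]]' | grep -E "tool_pos|ft_f"
```

```text
tool_pos: [668.2, -43.4, 75.5]
ft_force: [-0.1, -0.5, 0.9]
tool_pos: [668.2, -43.4, 74.8]
ft_force: [-1.0, -0.2, -0.5]
tool_pos: [668.1, -43.4, 74.1]
ft_force: [0.1, -0.0, 0.3]
```

```bash

python3 -m handwheel '[[0,0,0.0007,0],[0,0,0,0]]' | grep -E "tool_pos|ft_f"
python3 -m handwheel '[[0,0,0.0007,0],[0,0,0,0]]' | grep -E "tool_pos|ft_f"
```

```text
tool_pos: [668.2, -43.4, 73.4]
ft_force: [0.1, -0.8, -0.5]
tool_pos: [668.2, -43.4, 72.7]
ft_force: [0.2, 0.5, -0.1]
```

```bash

python3 -m handwheel '[[0,0,0.0005,0],[0,0,0,0]]' | grep -E "tool_pos|ft_f"
```

```text
tool_pos: [668.3, -43.4, 72.4]
ft_force: [-0.2, -0.3, 0.4]
```

```bash

python3 -m handwheel '[[0,0,0.0005,0],[0,0,0,0]]' | grep -E "tool_pos|ft_f"
python3 -m handwheel '[[0,0,0.0003,0],[0,0,0,0]]' | grep -E "tool_pos|ft_f"
```

```text
tool_pos: [668.3, -43.4, 72.3]
ft_force: [-2.2, 0.6, 5.1]
tool_pos: [668.3, -43.4, 72.3]
ft_force: [-3.8, 0.4, 7.4]
```

```bash

python3 -m handwheel '[[0,0,0.0003,0],[0,0,0,0]]' | grep -E "tool_pos|ft_f"
```

```text
tool_pos: [668.3, -43.4, 72.3]
ft_force: [-4.8, 0.2, 7.9]
```

```bash

python3 -m handwheel '[[0,0,0.0003,0],[0,0,0,0]]' | grep -E "tool_pos|ft_f"
python3 -m handwheel '[[0,0,0.0003,0],[0,0,0,0]]' | grep -E "tool_pos|ft_f"
```

```text
tool_pos: [668.3, -43.4, 72.2]
ft_force: [-6.1, 0.6, 9.6]
tool_pos: [668.4, -43.4, 72.2]
ft_force: [-7.0, 1.0, 12.3]
```

```bash

python3 -m handwheel '[[0.001,0,0,0],[0.001,0,0,0]]' | grep -E "tool_pos|ft_f"
python3 -m handwheel '[[0.001,0,0,0],[0.001,0,0,0]]' | grep -E "tool_pos|ft_f"
```

```text
tool_pos: [668.1, -43.4, 72.4]
ft_force: [4.1, -0.4, 4.3]
tool_pos: [666.3, -43.0, 72.4]
ft_force: [5.1, -1.2, 5.5]
```

```bash

python3 -m handwheel '[[0,0,0.0004,0],[0,0,0.0004,0],[0,0,0,0]]' | grep -E "tool_pos|ft_f"
python3 -m handwheel '[[0.0015,0,0,0],[0.0015,0,0,0],[0.0015,0,0,0]]' | grep -E "tool_pos|ft_f"
```

```text
tool_pos: [666.3, -43.0, 72.3]
ft_force: [1.3, -0.2, 11.4]
tool_pos: [662.6, -42.3, 72.3]
ft_force: [5.7, -1.6, 6.4]
```

```bash

python3 -m handwheel '[[0.001,0,0.0003,0],[0.001,0,0.0003,0],[0.001,0,0,0]]' | grep -E "tool_pos|ft_f"
python3 -m handwheel '[[0.002,0,0.0002,0],[0.002,0,0.0002,0],[0.002,0,0,0]]' | grep -E "tool_pos|ft_f"
python3 -c "
from h import *
s=r.sense(); im=r.snapshot('wrist'); cv2.imwrite('pics/w2.png',cv2.resize(im[150:300,150:400,::-1],None,fx=3,fy=3)); import pickle; pickle.dump(s,open('w2.pkl','wb'))"
```

```text
tool_pos: [660.1, -41.8, 72.3]
ft_force: [4.7, -0.6, 10.1]
tool_pos: [654.5, -40.8, 72.2]
ft_force: [5.0, -0.7, 10.7]
```

View pics/w2.png

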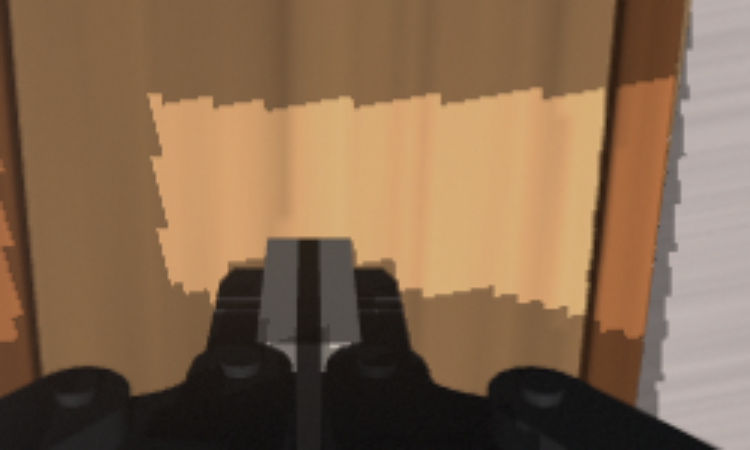

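The view shows the fingertips on the lid around (254,240). The lateral force stays near 5 N whether the press is 6 or 11 N, so the lid is sliding rather than the fingers slipping. I'll keep pulling and watch the press force.

```bash

python3 -m handwheel '[[0.003,0,0,0],[0.003,0,0.0001,0],[0.003,0,0,0],[0.003,0,0.0001,0],[0.003,0,0,0]]' | grep -E "tool_pos|ft_f|rot"
python3 -m handwheel '[[0.003,0,0,0],[0.003,0,0,0],[0.003,0,0,0],[0.003,0,0,0],[0.003,0,0,0]]' | grep -E "tool_pos|ft_f"
```

```text
tool_pos: [639.9, -38.0, 72.2]
tcp_rot: [180.0, 0.5, 169.2]
ft_force: [4.2, 0.6, 11.4]
tool_pos: [625.2, -35.1, 72.2]
ft_force: [5.2, 1.1, 11.8]
```

```bash

python3 -m handwheel '[[0.004,0,0,0],[0.004,0,0,0],[0.004,0,0,0],[0.004,0,0,0],[0.004,0,0,0],[0.004,0,0,0]]' | grep -E "tool_pos|ft_f"
python3 -m handwheel '[[0.004,0,0,0],[0.004,0,0,0],[0.004,0,0,0],[0.004,0,0,0],[0.004,0,0,0],[0.004,0,0,0]]' | grep -E "tool_pos|ft_f"
```

```text
tool_pos: [601.7, -30.6, 72.2]
ft_force: [4.8, -0.4, 12.8]
tool_pos: [578.3, -26.0, 72.2]
ft_force: [6.0, 0.9, 13.4]
```

```bash

python3 -m handwheel '[[0.004,0,-0.0001,0],[0.004,0,0,0],[0.004,0,-0.0001,0],[0.004,0,0,0],[0.004,0,0,0],[0.004,0,0,0]]' | grep -E "tool_pos|ft_f"
python3 -m handwheel '[[0.004,0,0,0],[0.004,0,0,0],[0.004,0,0,0],[0.004,0,0,0],[0.004,0,0,0],[0.004,0,0,0]]' | grep -E "tool_pos|ft_f"
```

```text
tool_pos: [554.6, -21.4, 72.2]
ft_force: [4.8, 1.3, 12.8]
tool_pos: [531.1, -16.9, 72.2]
ft_force: [5.6, 0.6, 13.4]
```

```bash

python3 -m handwheel '[[0.004,0,-0.0001,0],[0.004,0,0,0],[0.004,0,-0.0001,0],[0.004,0,0,0],[0.004,0,0,0]]' | grep -E "tool_pos|ft_f"
python3 -m handwheel '[[0.002,0,0,0],[0.002,0,0,0]]' | grep -E "tool_pos|ft_f"
```

```text
tool_pos: [511.3, -13.1, 72.2]
ft_force: [5.0, 1.2, 12.0]
tool_pos: [507.4, -12.3, 72.2]
ft_force: [5.5, 0.5, 11.6]
```

```bash

python3 -m handwheel '[[0.002,0,0,0],[0.001,0,0,0]]' | grep -E "tool_pos|ft_f"
python3 -c "
from h import *
cv2.imwrite('pics/s3.png',r.snapshot('scene')[:,:,::-1]);cv2.imwrite('pics/t3.png',r.snapshot('top')[:,:,::-1])
a=cv2.imread('pics/s3.png')[130:260,160:360];b=cv2.imread('pics/t3.png')[120:270,205:315]
a=cv2.resize(a,(600,390));b=cv2.resize(b,(200,273));o=np.zeros((390,800,3),np.uint8);o[:,:600]=a;o[:273,600:]=b;cv2.imwrite('pics/c3.png',o)"
```

```text
tool_pos: [504.5, -11.7, 72.2]
ft_force: [6.0, 1.6, 12.1]
```

View pics/c3.png

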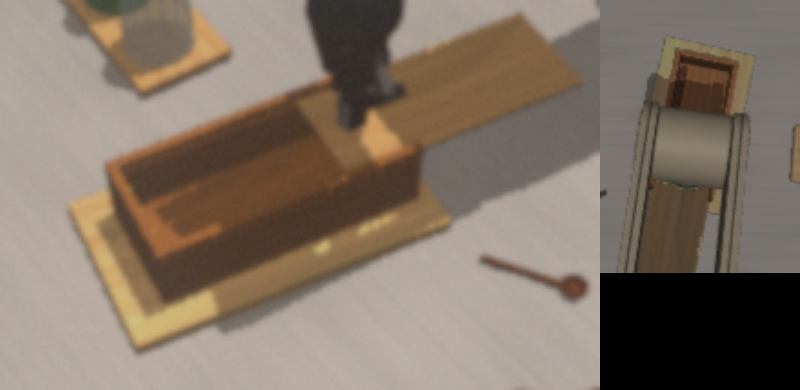

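The lid is drawn almost fully out, with its rear edge at about (300,95) to (340,190) in the crop, and the box is in place. I'll creep on to the stop.

```bash

python3 -m handwheel '[[0.001,0,0,0],[0.001,0,0,0]]' | grep -E "tool_pos|ft_f"
python3 -m handwheel '[[0.001,0,0,0],[0.001,0,0,0]]' | grep -E "tool_pos|ft_f"
```

```text
tool_pos: [502.6, -11.4, 72.2]
ft_force: [5.4, 1.6, 12.3]
tool_pos: [500.6, -11.0, 72.2]
ft_force: [4.1, 1.5, 12.4]
```

```bash

python3 -m handwheel '[[0.001,0,0,0],[0.001,0,0,0],[0,0,0,0]]' | grep -E "tool_pos|ft_f"
python3 - <<'E'
from h import *
P=(np.array([(298,95),(340,190)])+.5)/3-.5+[160,130]
W=onplane(cam("scene"),P,72)[:,:2]; a=np.radians(BY)
for w in W: d=w-BC; print("box x,y",d@[np.cos(a),np.sin(a)],d@[-np.sin(a),np.cos(a)])
E
```

```text
tool_pos: [498.8, -10.7, 72.2]
ft_force: [5.7, 0.1, 10.5]
box x,y -57.6995743660182 -50.56313136366495
box x,y -39.20616921013559 59.293426260636416
```

```bash

python3 -m handwheel '[[0,0,-0.003,0],[0,0,-0.02,0],[0,0,-0.03,0],[0,0,-0.04,0],[0,0,-0.04,0],[0,0,0,0]]' | grep -E "time|tool_pos|ft_f"
python3 - <<'E'
from h import *
im=r.snapshot('scene')[:,:,::-1].copy(); cv2.imwrite('pics/s4.png',im)
c=cam("scene")
def chord(y,z):  # sample image along box x at given box y on plane z
    xs=np.arange(-110,-20,1.0); P=proj(c,[[*b2w(x,y),z] for x in xs]).astype(np.float32)
    v=cv2.remap(cv2.cvtColor(im,cv2.COLOR_BGR2GRAY),P[None,:,:1].copy(),P[None,:,1:].copy(),cv2.INTER_LINEAR)[0].ravel().astype(float)
    g=cv2.GaussianBlur(v[None],(1,9),0)[0] if 0 else np.convolve(v,np.ones(5)/5,'same')
    d=g[6:]-g[:-6]; i=np.argmin(d[3:-3])+3; return xs[i]+3,d[i]
for y in(-35,-20,-5,10,25): print(y,chord(y,72))
E
```

```text
time: 15.2
tool_pos: [497.8, -10.9, 208.3]
ft_force: [0.5, 0.1, -0.1]
-35 (np.float64(-57.0), np.float64(-28.60000000000001))
-20 (np.float64(-57.0), np.float64(-40.000000000000014))
-5 (np.float64(-57.0), np.float64(-61.400000000000006))
10 (np.float64(-59.0), np.float64(-56.19999999999999))
25 (np.float64(-58.0), np.float64(-61.60000000000001))
```

```bash

python3 -c "
from h import *
go(512,272,110,155.5)
print(onplane(cam('top'),[(133,178),(112,145)],150).round())"
```

```text
shift tool x 37.5 y 280.7 z 95.2 turn 13.8 | pos [496.6 -10.7 205.2] rot [180.    0.3 169.3] F [ 0.9 -0.6 -0.1]
[[602. 333. 150.]
 [700. 399. 150.]]
```

```bash

python3 -m handwheel '[[0.004,0.03,0,0],[0.004,0.035,0,0],[0.004,0.035,0.01,0],[0.004,0.035,0.01,0],[0.004,0.035,0.01,0],[0.004,0.035,0.015,0],[0.004,0.035,0.02,0],[0.004,0.03,0.02,0],[0.003,0.01,0.01,5.8],[0.002,0,0,8]]' 0.05 20
python3 -m handwheel '[[0,0,0,0],[0,0,0,0]]' >/dev/null
python3 - <<'E'
from h import *
go(512,272,110,155.5)
s=r.sense(); im=r.snapshot('wrist')[:,:,::-1].copy(); cv2.imwrite('pics/w5.png',im)
hsv=cv2.cvtColor(im,cv2.COLOR_BGR2HSV)
m=((hsv[...,1]>90)&(hsv[...,2]<170)&((hsv[...,0]<15)|(hsv[...,0]>165))&(hsv[...,2]>25)).astype(np.uint8)
n,l,st,ce=cv2.connectedComponentsWithStats(m)
for i in range(1,n):
    if st[i,4]>150:
        ys,xs=np.nonzero(l==i); X=onplane(cam("wrist",s),np.c_[xs,ys],4)[:,:2]
        mu=X.mean(0);_,_,v=np.linalg.svd(X-mu,full_matrices=False);t=(X-mu)@v[0]
        print(st[i],ce[i].round(),"len",np.ptp(t).round(1),"mid",(mu+v[0]*(t.max()+t.min())/2).round(1),"ang",np.degrees(np.arctan2(v[0][1],v[0][0])).round(1))
E
```

```text
time: 16.25
tool_pos: [507.5, 272.3, 102.2]
tcp_rot: [-179.7, -0.3, 155.3]
ft_force: [0.3, -0.7, -0.0]
finger_gap: 50.0
grip_force: 0.0
shift tool x -1.5 y 1.5 z -4.2 turn 0.2 | pos [510.  271.2 105.8] rot [-1.799e+02 -1.000e-01  1.557e+02] F [ 0.  -0.6  0.5]
[ 361   21   44  125 1644] [381.  96.] len 93.3 mid [475.3 389.1] ang -5.0
[ 236  107   39  157 2485] [255. 201.] len 131.7 mid [511.8 271. ] ang -24.3
[  78  133   64   91 1289] [115. 168.] len 91.3 mid [454.7 163.4] ang -61.1
[   0  262   37   85 1785] [ 12. 306.] len 100.7 mid [523.8  10.6] ang -37.1
```

View pics/w5.png

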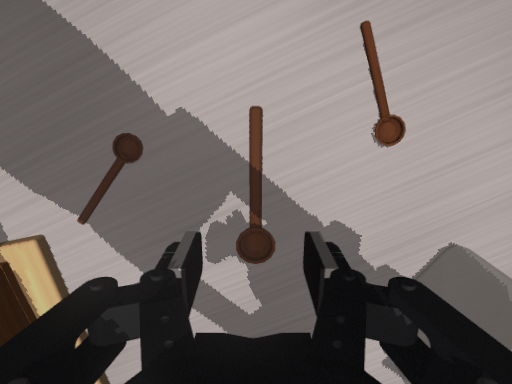

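The view shows the target spoon: handle from (256,110), bowl at (255,245), 132 mm long. It lies centred between the fingers and is aligned within 1°. Now the grasp.

```bash

python3 -m handwheel '[[-0.003,0.0005,0.02,0],[-0.003,0,0.02,0],[0,0,0.02,0],[0,0,0.02,0],[0,0,0.01,0],[0,0,0.005,0],[0,0,0.004,0],[0,0,0.002,0],[0,0,0,0],[0,0,0,0]]' 0.03
```

```text
time: 17.5
tool_pos: [516.9, 269.9, 6.7]
tcp_rot: [180.0, 0.0, 155.5]
ft_force: [1.7, 0.5, 0.2]
finger_gap: 29.8
grip_force: 0.0
```

```bash

python3 -m handwheel '[[0,0,0.002,0],[0,0,0.0015,0],[0,0,0,0]]'|grep -E "tool_pos|ft_f"
python3 -m handwheel '[[0,0,0,0],[0,0,0,0],[0,0,0,0],[0,0,0,0],[0,0,0,0],[0,0,0,0]]' 0 25
```

```text
tool_pos: [516.2, 269.6, 2.3]
ft_force: [1.6, -0.5, -0.1]
time: 18.4
tool_pos: [516.4, 269.7, 2.6]
tcp_rot: [180.0, 0.0, 155.5]
ft_force: [-0.5, 0.8, 1.3]
finger_gap: 9.1
grip_force: 26.9
```

```bash

python3 -m handwheel '[[0,0,-0.005,0],[0,0,-0.015,0],[0,0,-0.025,0],[0,0,-0.025,0],[0,0,-0.025,0],[0,0,-0.025,0],[0,0,-0.015,-7],[0,0,0,-6.5],[0,0,0,0]]'
python3 -c "
from h import *
go(*b2w(29,-8),120,169)"
```

```text
time: 19.3
tool_pos: [517.2, 270.0, 139.8]
tcp_rot: [179.9, 0.1, 169.1]
ft_force: [1.1, 0.0, -0.7]
finger_gap: 9.2
grip_force: 26.8
shift tool x -151.9 y -286.7 z 19.8 turn 0.1 | pos [517.2 270.  139.8] rot [1.799e+02 1.000e-01 1.691e+02] F [ 1.1  0.  -0.7]
```

```bash

python3 -m handwheel '[[-0.01,-0.02,0,0],[-0.016,-0.03,0,0],[-0.016,-0.03,0,0],[-0.016,-0.03,0,0],[-0.016,-0.03,0,0],[-0.016,-0.03,0,0],[-0.016,-0.03,0,0],[-0.016,-0.03,0,0],[-0.015,-0.03,0,0],[-0.015,-0.027,0,0]]'
python3 -m handwheel '[[0,0,0.01,0],[0,0,0,0],[0,0,0,0]]' >/dev/null
python3 - <<'E'
from h import *
go(*b2w(29,-8),120,169)
s=r.sense(); im=r.snapshot('wrist')[:,:,::-1].copy(); cv2.imwrite('pics/w6.png',im)
E
```

```text
time: 20.3
tool_pos: [610.4, -42.7, 137.6]
tcp_rot: [-180.0, -0.0, 168.7]
ft_force: [1.6, 0.6, 0.6]
finger_gap: 8.9
grip_force: 26.8
shift tool x -2.2 y 0.3 z 6.8 turn -0.1 | pos [609.7 -40.3 126.8] rot [ 1.800e+02 -1.000e-01  1.689e+02] F [ 0.3  0.  -0.1]
```

View pics/w6.png

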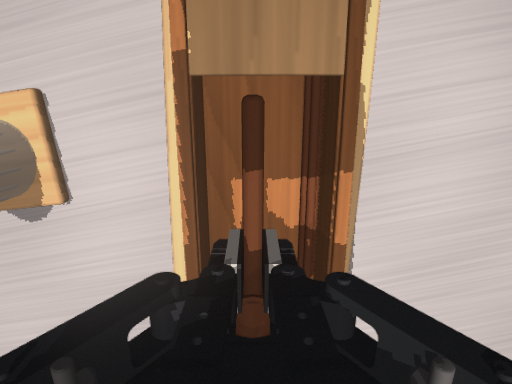

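The wrist view shows the spoon held lengthwise over the open mouth. The lid's rear edge is at row 74 (columns 188–345) and the chopsticks are at columns ~303–335, clear of the fingers.

```bash
python3 - <<'E'
from h import *
s=r.sense(); c=cam("wrist",s)
W=onplane(c,[(188,74),(345,74)],72.3)[:,:2]; a=np.radians(BY)
for w in W: d=w-BC; print("box x,y",d@[np.cos(a),np.sin(a)],d@[-np.sin(a),np.cos(a)])
E
python3 -m handwheel '[[-0.002,0,0.02,0],[0,0,0.02,0],[0,0,0.02,0],[0,0,0.02,0],[0,0,0.015,0],[0,0,0,0],[0,0,0,0]]'
```

```text
box x,y -57.68310484365174 -48.27078932048567
box x,y -57.798920702827644 45.73182805032681
time: 21.35
tool_pos: [612.6, -41.1, 32.9]
tcp_rot: [180.0, -0.0, 169.0]
ft_force: [-0.8, -0.0, -0.4]
finger_gap: 8.7
grip_force: 26.8
```

```bash
python3 -m handwheel '[[0,0,0.003,0],[0,0,0.002,0],[0,0,0.002,0],[0,0,0,0]]' | grep -E "tool_pos|ft_f"
python3 -m handwheel '[[0,0,0.001,0],[0,0,0,0]]' | grep -E "tool_pos|ft_f"
```

```text
tool_pos: [614.5, -40.6, 27.3]
ft_force: [2.5, 6.9, 2.9]
tool_pos: [614.9, -40.4, 26.8]
ft_force: [2.6, 7.5, 7.2]
```

```bash
python3 -m handwheel '[[0,0,0.0007,0],[0,0,0,0]]' | grep -E "tool_pos|ft_f"
```

```text
tool_pos: [615.2, -40.3, 26.5]
ft_force: [3.0, 8.8, 8.1]
```

Contact came about 4 mm early, with some sideways force, so I'll look before pressing further.

```bash
python3 - <<'E'
from h import *
print({k:np.round(v,2).tolist() for k,v in r.sense().items() if k in("tool_pos","tcp_rot","ft_force","wrist_torque","time")})
w=r.snapshot('wrist')[:,:,::-1]; s=r.snapshot('scene')[:,:,::-1]
cv2.imwrite('pics/w7.png',w)
a=cv2.resize(w[60:384,110:400],(400,447)); b=cv2.resize(s[110:260,170:320],(400,400),interpolation=cv2.INTER_CUBIC)
o=np.zeros((447,800,3),np.uint8); o[:,:400]=a;o[:400,400:]=b; cv2.imwrite('pics/c7.png',o)
E
```

```text
{'time': 22.15, 'tool_pos': [615.2, -40.3, 26.53], 'tcp_rot': [179.87, 0.29, 168.99], 'ft_force': [2.97, 8.83, 8.08], 'wrist_torque': [0.7, -0.19, -0.03]}
```

View pics/c7.png

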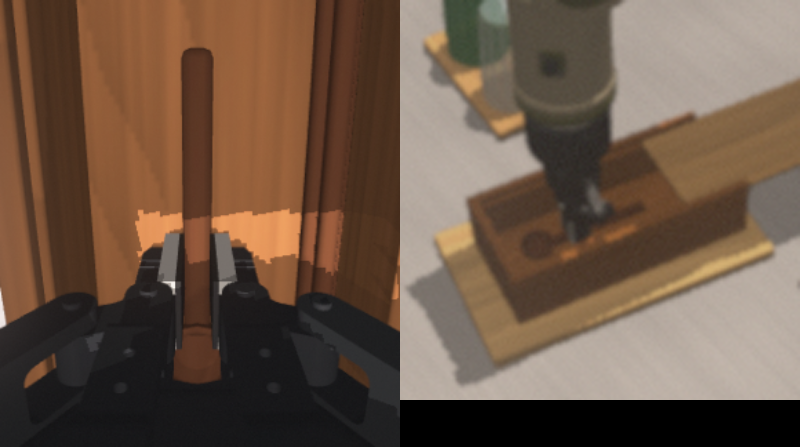

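The left outer finger link, at about (75,305) in the crop, is rubbing the -y wall's rim. The links are wider than the pads. I'll rise a little, shift 5 mm to +y, and go down again.

```bash
python3 -m handwheel '[[0,0,-0.003,0],[0,0,-0.003,0],[0,0.003,0,0],[0,0.003,0,0],[0,0,0,0]]' | grep -E "tool_pos|ft_f"
python3 -c "
from h import *
go(*b2w(29,-2.3),26,169)"
```

```text
tool_pos: [613.5, -35.3, 29.5]
ft_force: [-0.7, 0.1, -0.1]
shift tool x 0.6 y 0.4 z 3.5 turn -0.0 | pos [613.5 -35.3  29.5] rot [180.  -0. 169.] F [-0.7  0.1 -0.1]
```

```bash
python3 -m handwheel '[[0,0,0.0015,0],[0,0,0.0015,0],[0,0,0,0]]' | grep -E "tool_pos|ft_f"
python3 -m handwheel '[[0,0,0.001,0],[0,0,0,0]]' | grep -E "tool_pos|ft_f"
```

```text
tool_pos: [613.3, -35.7, 26.2]
ft_force: [0.7, 0.6, 0.6]
tool_pos: [613.6, -35.7, 25.6]
ft_force: [-0.3, 0.3, 0.5]
```

```bash
python3 -m handwheel '[[0,0,0.001,0],[0,0,0,0]]' | grep -E "tool_pos|ft_f"
```

```text
tool_pos: [613.6, -35.6, 24.7]
ft_force: [0.1, -0.9, -0.5]
```

```bash
python3 -m handwheel '[[0,0,0.001,0],[0,0,0,0]]' | grep -E "tool_pos|ft_f"
python3 -m handwheel '[[0,0,0,0],[0,0,0,0],[0,0,0,0]]' 0.014
```

```text
tool_pos: [613.6, -35.6, 23.7]
ft_force: [0.9, -0.1, 0.4]
time: 23.95
tool_pos: [613.7, -35.6, 23.9]
tcp_rot: [180.0, 0.0, 169.0]
ft_force: [0.7, -0.1, 1.3]
finger_gap: 14.3
grip_force: 0.0
```

```bash
python3 -m handwheel '[[0,0,-0.003,0],[0,0,-0.01,0],[0,0,-0.02,0],[0,0,-0.03,0],[0,0,-0.03,0],[0,0,-0.03,0],[0,0,0,0]]' | grep -E "time|tool_pos|ft_f"
python3 - <<'E'
from h import *
s=r.sense(); c=cam("wrist",s); im=r.snapshot('wrist')[:,:,::-1].copy(); cv2.imwrite('pics/w8.png',im)
a=cv2.resize(im[40:384,80:430],(480,472)); b=cv2.resize(r.snapshot('scene')[110:230,180:300,::-1],(320,320),interpolation=cv2.INTER_CUBIC)
o=np.zeros((472,800,3),np.uint8); o[:,:480]=a;o[:320,480:]=b; cv2.imwrite('pics/c8.png',o)
E
```

```text
time: 24.65
tool_pos: [617.3, -36.2, 154.0]
ft_force: [1.6, 0.6, 0.9]
```

View pics/c8.png

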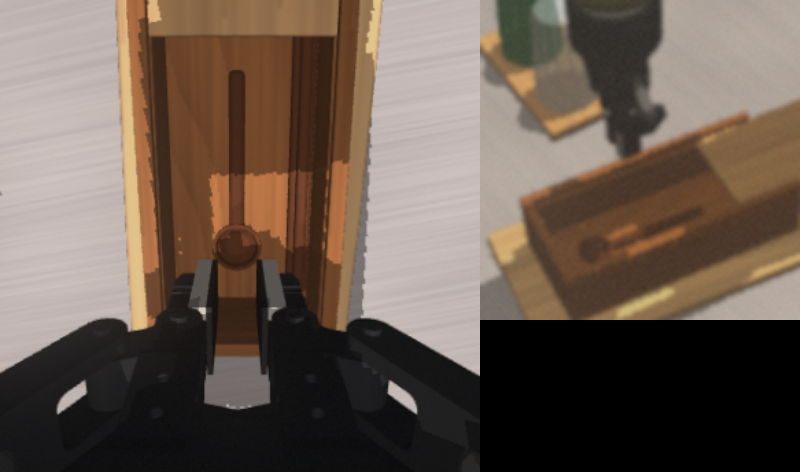

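The spoon lies flat and lengthwise on the floor, with the bowl at (238,247) and the handle end at (237,72) in the crop, clear of the chopsticks and of the lid edge at row 37. Next I'll close the lid.

```bash
python3 -c "
from h import *
go(*b2w(-90,-1),76,169)"
python3 -m handwheel '[[0.02,0,0,0],[0.03,0,0,0],[0.03,0,0,0],[0.03,0,0,0],[0.01,0,0,0],[0,0,0,0]]' 0 30 | grep -E "tool_pos|gap"
python3 -c "
from h import *
go(*b2w(-90,-1),76,169)"
```

```text
shift tool x 120.8 y 1.9 z 72.8 turn -0.0 | pos [614.7 -35.8 148.8] rot [180.    0.2 169. ] F [ 0.1  0.6 -0.9]
tool_pos: [494.6, -12.4, 145.9]
finger_gap: 0.2
shift tool x -1.5 y 1.9 z 69.9 turn -0.0 | pos [494.6 -12.4 145.9] rot [-1.80e+02 -1.00e-01  1.69e+02] F [ 0.5 -0.   0.1]
```

```bash

python3 -m handwheel '[[0,0.002,0.02,0],[-0.001,0,0.02,0],[0,0,0.015,0],[0,0,0.008,0],[0,0,0.003,0],[0,0,0.002,0],[0,0,0,0],[0,0,0,0]]' | grep -E "time|tool_pos|ft_f"
```

```text
time: 26.15
tool_pos: [497.9, -11.0, 79.6]
ft_force: [-0.4, 0.6, 1.2]
```

```bash

python3 -m handwheel '[[0,0,0.002,0],[0,0,0.002,0],[0,0,0.001,0],[0,0,0,0]]' | grep -E "time|tool_pos|ft_f"
python3 -m handwheel '[[0,0,0.001,0],[0,0,0,0]]' | grep -E "time|tool_pos|ft_f"
```

```text
time: 26.55
tool_pos: [497.1, -10.9, 73.6]
ft_force: [-0.4, 1.0, 0.6]
time: 26.75
tool_pos: [497.2, -10.9, 72.7]
ft_force: [0.2, -0.3, -0.3]
```

```bash

python3 -m handwheel '[[0,0,0.0005,0],[0,0,0,0]]' | grep -E "tool_pos|ft_f"
python3 -m handwheel '[[0,0,0.0005,0],[0,0,0,0]]' | grep -E "tool_pos|ft_f"
```

```text
tool_pos: [497.3, -10.9, 72.4]
ft_force: [-0.0, -1.0, 0.1]
tool_pos: [497.4, -10.9, 72.3]
ft_force: [-3.1, 0.7, 5.6]
```

```bash

python3 -m handwheel '[[0,0,0.0005,0],[0,0,0,0]]' | grep -E "tool_pos|ft_f"
python3 -m handwheel '[[-0.001,0,0,0],[-0.001,0,0,0]]' | grep -E "tool_pos|ft_f"
```

```text
tool_pos: [497.5, -10.9, 72.3]
ft_force: [-4.1, 0.7, 9.8]
tool_pos: [499.4, -11.3, 72.2]
ft_force: [-5.4, 0.5, 9.9]
```

```bash

python3 -m handwheel '[[-0.001,0,0.0002,0],[-0.002,0,0,0],[-0.002,0,0,0],[-0.003,0,0,0]]' | grep -E "tool_pos|ft_f"
python3 -m handwheel '[[-0.003,0,0,0],[-0.003,0,0,0],[-0.003,0,0,0],[-0.003,0,0,0],[-0.003,0,0,0]]' | grep -E "tool_pos|ft_f"
```

```text
tool_pos: [507.4, -12.8, 72.2]
ft_force: [-5.2, -0.1, 10.4]
tool_pos: [522.2, -15.7, 72.2]
ft_force: [-5.5, 1.4, 10.5]
```

```bash

python3 -m handwheel '[[-0.004,0,0.0001,0],[-0.004,0,0,0],[-0.004,0,0,0],[-0.004,0,0,0],[-0.004,0,0,0],[-0.004,0,0,0]]' | grep -E "tool_pos|ft_f"
python3 -m handwheel '[[-0.004,0,0,0],[-0.004,0,0,0],[-0.004,0,0,0],[-0.004,0,0,0],[-0.004,0,0,0],[-0.004,0,0,0]]' | grep -E "tool_pos|ft_f"
```

```text
tool_pos: [545.9, -20.3, 72.2]
ft_force: [-6.1, 0.5, 9.9]
tool_pos: [569.4, -24.9, 72.2]
ft_force: [-4.9, 1.2, 11.0]
```

```bash

python3 -m handwheel '[[-0.004,0,0.0001,0],[-0.004,0,0,0],[-0.004,0,0,0],[-0.004,0,0,0],[-0.004,0,0,0],[-0.004,0,0,0]]' | grep -E "tool_pos|ft_f"
python3 -m handwheel '[[-0.004,0,0,0],[-0.004,0,0,0],[-0.004,0,0,0],[-0.004,0,0,0],[-0.004,0,0,0],[-0.004,0,0,0]]' | grep -E "tool_pos|ft_f"
```

```text
tool_pos: [593.0, -29.5, 72.2]
ft_force: [-4.3, 1.4, 10.3]
tool_pos: [616.5, -34.0, 72.3]
ft_force: [-5.1, 1.1, 9.9]
```

```bash

python3 -m handwheel '[[-0.004,0,0.0001,0],[-0.004,0,0.0001,0],[-0.004,0,0,0],[-0.004,0,0,0],[-0.004,0,0,0],[-0.004,0,0,0]]' | grep -E "tool_pos|ft_f"
python3 -m handwheel '[[-0.004,0,0.0001,0],[-0.004,0,0,0],[-0.004,0,0,0]]' | grep -E "tool_pos|ft_f"
```

```text
tool_pos: [640.2, -38.6, 72.3]
ft_force: [-6.2, 2.0, 11.1]
tool_pos: [652.0, -40.9, 72.3]
ft_force: [-5.1, 1.3, 10.9]
```

```bash

python3 -m handwheel '[[-0.002,0,0.0001,0],[-0.002,0,0,0],[-0.002,0,0,0]]' | grep -E "tool_pos|ft_f"
python3 -m handwheel '[[-0.002,0,0,0],[-0.001,0,0,0]]' | grep -E "tool_pos|ft_f"
```

```text
tool_pos: [657.9, -42.1, 72.3]
ft_force: [-6.0, 0.8, 11.1]
tool_pos: [660.9, -42.6, 72.2]
ft_force: [-4.8, 0.4, 11.5]
```

```bash

python3 -m handwheel '[[-0.001,0,0,0],[-0.001,0,0,0]]' | grep -E "tool_pos|ft_f"
python3 -m handwheel '[[-0.001,0,0,0],[-0.001,0,0,0]]' | grep -E "tool_pos|ft_f"
```

```text
tool_pos: [662.8, -43.0, 72.2]
ft_force: [-5.2, 1.0, 11.4]
tool_pos: [664.3, -43.3, 72.2]
ft_force: [-9.4, 0.7, 15.1]
```

The lid hit its shut stop (force rise at 170 mm of travel). I'll lift off, check, and retreat.

```bash

python3 -m handwheel '[[0.0005,0,-0.001,0],[0,0,-0.005,0],[0,0,-0.02,0],[0,0,-0.04,0],[0,0,-0.04,0],[0,0,-0.04,0],[0,0,0,0]]' | grep -E "time|tool_pos|ft_f"
python3 - <<'E'
from h import *
s=r.sense(); w=r.snapshot('wrist')[:,:,::-1]; sc=r.snapshot('scene')[:,:,::-1]
a=cv2.resize(w,(400,300)); b=cv2.resize(sc[130:250,160:320],(800-400,300),interpolation=cv2.INTER_CUBIC)
cv2.imwrite('pics/c9.png',np.hstack([a,b])); cv2.imwrite('pics/s9.png',sc)
c=cam("scene"); g=[cv2.cvtColor(x,cv2.COLOR_BGR2GRAY) for x in (cv2.imread('pics/scene0.png'),sc.copy())]
# rear rim/front corners region shift relative to the first picture
P=proj(c,[[*b2w(-120,55),75]])[0]; x,y=P.astype(int)
sh,rs=cv2.phaseCorrelate(np.float32(g[0][y-25:y+35,x-60:x+25]),np.float32(g[1][y-25:y+35,x-60:x+25])); print("shift px",np.round(sh,2),round(rs,2))
E
```

```text
time: 33.35
tool_pos: [667.2, -43.9, 225.1]
ft_force: [0.4, 0.2, 1.2]
shift px [0.34 0.39] 0.37
```

View pics/c9.png

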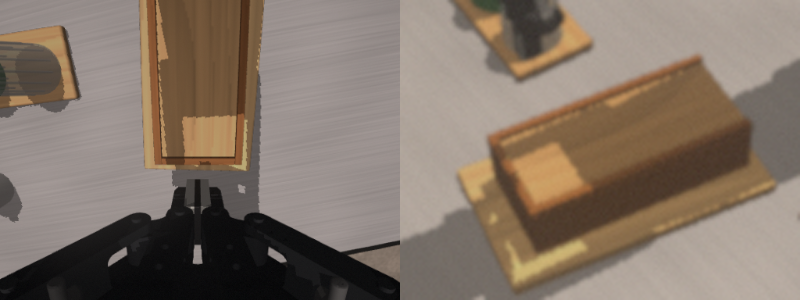

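The lid is flush at both ends, the box has not moved measurably (image shift under 1 px), and the gripper is clear. Handing in.

```bash
python3 -c "
from bench import r
print(r.hand_in())"
```

```text
the job is handed in; nothing more can be done
None
```

I drew the lid fully open, laid the largest spoon in the box and slid the lid back to its stop. I handed the job in at about 33 s with the box still in place; no verdict came back.

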